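Set the signal generator's level lever by three clicks

TASK

The next amplifier kit is about to be tested, so set the output level on the signal generator by feel: with the fingertips, push its level lever (the one with the wide bar cap, at the left of the panel) all the way home to its end stop on the robot's side, then push it away three clicks from home and leave it resting in the third notch, without ever running past that notch. Only push the lever, one side of the cap at a time: do not pinch it, and leave the ball-topped fader and everything lying on the bench and on the panel where they are.

Things in the scene. Friction and masses are not known exactly. Their poses are not given: they have to be found in the camera images.
- generator: signal generator: low grey case fixed to the table, 200 deep (x) x 300 wide (y) x 70 mm high, flat level panel on top (z = 70 mm). Origin under its centre; x from its front (the robot's side, with coaxial sockets) to its rear, y to its left, z up. Panel: level lever at y = +90 mm, fine fader at y = +5 mm, dial, keys and display from y = -55 mm on, at most 20 mm high. Place and yaw vary
- level_cap (a point): centre of the level lever's cap, 26.5 mm above the panel. 4 mm steel stem in a slot along the generator's x, black bar cap 16 mm thick along the slot, 34 mm wide across it, from 19 to 37.5 mm above the panel. Printed marks by the slot, 12 mm apart, one per notch. The panel is bare for 50 mm to either side of the slot and to 55 mm before and behind its middle
- level (a joint): level lever's distance from its home notch (m), growing along the generator's +x, away from the robot. 0 = home, at the slot's end on the robot's side (stop at -0.001; other stop at 0.073). Notches at 0, 0.012, 0.024, 0.036, 0.048, 0.060, 0.072. Home is not counted: the third click is 0.036. It starts in or near the first or second notch and stays in its notch when left alone
- cap_near (a point): middle of the level cap's flat face on the robot's side, 34 x 15 mm, 8 mm before the stem's axis, 26.5 mm above the panel. It is pushed to send the lever away. Leaving a notch takes about 4 N, falling to nothing at the crest 6 mm on; just past it the lever jumps ahead into the next notch, and the push force stays zero till the finger catches up (short of the crest the lever falls back)
- cap_far (a point): middle of the level cap's opposite face, away from the robot, 34 x 15 mm, 8 mm behind the stem's axis, 26.5 mm above the panel. It is pushed to bring the lever home, clicking through the notches in the same way; against the end stop the force rises steeply
- fine (a joint): the fine fader's position in m, 0 (robot's side) to 0.060 along the generator's +x; held by about 2 N of friction. To be left alone
- fine_ball (a point): centre of the fine fader's ball (16 mm across), 26 mm above the panel, on a thin stem 85 mm to the right of the level lever's slot
- battery: nine-volt block battery, 47 x 26 x 17 mm, lying on the far left part of the generator's panel; origin under its centre. To be left alone
- solder_reel: small solder reel, 50 mm across, 26 mm high, standing flat on the far middle part of the generator's panel; origin under its centre. To be left alone
- stripper: wire stripper with two red handles, about 170 x 80 mm, 16 mm high, lying on the table to the left of the generator; origin at its pivot, on the table. To be left alone
- tape_roll: roll of insulating tape, 66 mm across, 19 mm high, on the table to the left; origin under its centre. To be left alone
- speaker: round loudspeaker, 76 mm across, 19 mm high, on the table to the left; origin under its centre. To be left alone
- cutters: side cutters with black handles, about 115 x 55 mm, 13 mm high, on the table to the right; origin at the pivot, on the table. To be left alone
- mouse: black computer mouse, 104 x 62 mm, 36 mm high, on the table to the right; origin under its centre. To be left alone
- kit_board: half-built amplifier kit board, 80 x 60 mm, 27 mm high, on the table to the right; origin under its centre. To be left alone

How it is judged:
By the outcome, as a careful person would: the job done as asked, in the order asked, and still so for the second after the job is handed in, with the robot touching nothing.
It also fails if it takes over 58 s, if anything falls off the work surface, if the arm or the gripper's body presses on something with over 40 N, if the wrist force passes 120 N, or if a joint passes its speed limit or range.

ROBOT

A 6-joint arm with a two-finger parallel gripper is mounted at the origin on the work surface. World frame = base frame: x ahead of the robot, y to its left, z up, the work surface at z = 0. Lengths are in mm, angles in degrees, forces in N, time in s.
With the tool pointing down it reaches from about 300 to 850 mm from the base axis. Payload 4.2 kg.
Tool frame: the origin (TCP) lies at the very end of the fingers, on their centre line; the grasp point (between the pads) lies 19 mm behind it (env.grip_depth is the distance from the TCP to the grasp point, in mm); z points along the fingers, y is the line along which they close (so a half turn about z gives the same grasp; the last joint's range is limited). The gripper opens to 91 mm and grips with 3 to 60 N. Pads are 32 mm wide; open, the fingers measure 118 mm over their backs; the gripper's body (76 mm by 178 mm) begins 60 mm behind the grasp point.
Start: joints at [-68.067, 18.312, 89.639, -0, 72.044, -1.146], TCP at [225.404, -528.999, 177.576] pointing down, gripper open.
Joint ranges: [-177.97, 177.97], [-48.28, 115.42], [12.27, 149.76], [-77.06, 257.06], [2.81, 150.46], [-146.56, 146.56]. Speed limits (degrees/s): [147.25, 147.25, 180, 180, 180, 180].

INTERFACE

Orientations are given as [roll, pitch, yaw] about the fixed x, y, z axes, in that order (R = Rz(yaw) Ry(pitch) Rx(roll)).
In Python, from workcell import env, cams gives the robot as it stands.
- The arm moves only by the tool apply_moves, never from a script. Its argument "deltas" is a list of rows, each a list of 5 numbers: the shift along the tool's x, y, z in m, then the turn about the tool's z in rad, then the opening, from -1 (shut) to 1 (fully open), so that 0 is half open. In form: [[tx, ty, tz, roll, gripper], ...]. A call has 1 to 5 rows; each row is the pose to reach, as a shift and turn from the pose commanded when the call began, along the tool's axes at that moment; what a row does not reach only later rows make up. A row lasts 1/10 s, in which the tool goes at most 50 mm and 8.59 degrees, less where a joint would pass 70% of its speed; a pose out of reach is approached as far as the arm can. A call with a gripper value outside its range is refused whole. The fingers move at their own pace and stop on an object; "grip_force" is the grip in N (left out, the last holds). Time passes only in rows, so rows that repeat a pose let the fingers close. It gives the time, the measured TCP pose, the force, the opening and the grip force at its end, in the units of the state.
- env.state(): the state, without advancing time (a new reading comes with each control period).
- cams.grab_frame(name): name is "scene" or "top" or "wrist"; returns the picture (480x640x3 uint8, blue, green, red); there is no depth.
- cams.get_calibration(name): a dict with "mtx" (3x3 intrinsics, pixels), "eye" and "attitude" of the camera in the world; the wrist camera has in their place "tool_from_camera" (4x4, takes a point from camera to tool coordinates, whose origin is the TCP and whose axes are the flange's). Camera axes: x right, y down, z forward; pixel columns grow to the right and rows downward; lengths in mm; the calibration is good to about 2 mm. A picture is of the moment at which its call begins: read the wrist's pose just before it. get_calibration takes no time and is no camera call.
- env.job_done(): hands the job in; it is judged then, once.
The state is a dict: "time_s": time; "qpos": joint angles; "qvel": joint speeds; "effort": joint torques, N m; "ee_pos": TCP position; "ee_rot": TCP orientation; "force": force on the tool from outside, world axes, zero at the start; "torque": the same for the moment, N m; "gripper_width": finger opening in mm; "gripper_force": force on a finger pad.
Only numpy, scipy, OpenCV 4.12 (cv2) and the standard library are available. Lean on these libraries where they do the work, as an engineer would, in place of code of your own. Each camera call takes 0.05 s, during which the arm holds its last target. There are 200 camera calls.

## Working session

There is one attempt and no reset: what is moved stays moved. The work goes in short steps, Python scripts to look and compute and a tool call to move; the robot and the scene stay as the last step left them, time stands still between calls to the robot, and variables do not carry over. Pictures are saved under pics/ and viewed, at most 10 in all, crops included, and the job is handed in when it is done.

Besides the shell and the picture viewer there is one more tool, called after ">>>" as a command line: name --pt "numbers of a row" for each row, then --argument value for the rest. apply_moves: Moves the arm, as the interface text tells. Its arguments: {"type":"object","properties":{"deltas":{"type":"array"},"grip_force":{"type":"number"}},"required":["deltas"]}

```bash
mkdir -p pics
python3 - <<'E'
from workcell import env, cams
import cv2
for n in("top","scene"):
    cv2.imwrite(f"pics/{n}0.png",cams.grab_frame(n)); print(n,cams.get_calibration(n))
print(cams.get_calibration("wrist")); print(env.state())
E
```

```text
top {'mtx': array([[585.15059524,   0.        , 311.83558844],
       [  0.        , 585.15059524, 236.6497889 ],
       [  0.        ,   0.        ,   1.        ]]), 'eye': array([ 276.9346182 ,   19.28608168, 1223.35339601]), 'attitude': array([-167.59138899,    0.26371004,  -90.37904826])}
scene {'mtx': array([[578.20125964,   0.        , 335.78051377],
       [  0.        , 578.20125964, 245.03124422],
       [  0.        ,   0.        ,   1.        ]]), 'eye': array([1462.13330214,   71.73795122,  717.84095081]), 'attitude': array([-124.19553362,    0.89328445,   92.66117694])}
{'mtx': array([[339.18193887,   0.        , 328.40709165],
       [  0.        , 339.18193887, 239.9236418 ],
       [  0.        ,   0.        ,   1.        ]]), 'tool_from_camera': array([[-4.40732686e-04, -9.68622915e-01, -2.48534613e-01,
         6.97931316e+01],
       [ 9.99999862e-01, -4.98332824e-04,  1.68845568e-04,
         1.53236313e+00],
       [-2.87400642e-04, -2.48534504e-01,  9.68623001e-01,
        -2.07418044e+02],
       [ 0.00000000e+00,  0.00000000e+00,  0.00000000e+00,
         1.00000000e+00]])}
{'time_s': 0.1, 'qpos': array([-6.80665464e+01,  1.83476078e+01,  8.96984422e+01, -1.68401862e-03,
        7.20453946e+01, -1.14440134e+00]), 'qvel': array([ 0.0044463 , -0.06492098, -0.16936277, -0.04398595, -0.03552388,
       -0.02206341]), 'effort': array([ 3.29408849e-04, -4.13331878e+01, -2.32510436e+01,  7.28698005e-02,
        4.21856332e-02, -7.17006674e-05]), 'ee_pos': array([ 225.20361007, -528.50823821,  176.81472496]), 'ee_rot': array([-1.79908542e+02, -2.25493291e-04,  2.30783752e+01]), 'force': array([-0.40291438,  0.30878019, -0.2119575 ]), 'torque': array([ 0.00910823,  0.05172359, -0.00578597]), 'gripper_force': 0.0, 'gripper_width': 91.06950887329715}
```

View pics/top0.png

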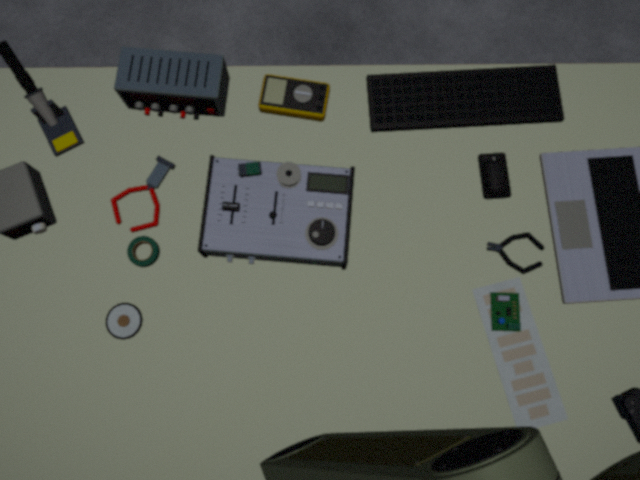

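The top view shows the generator around pixels (200-353, 155-267), with the level lever's cap near (231,207) and the fader's ball near (273,215). I'll enlarge this area.

```bash
cat > h.py <<'E'
from workcell import env, cams
import cv2, numpy as np
from scipy.spatial.transform import Rotation as R
def pose(n, s=None):
    c=cams.get_calibration(n)
    if n!="wrist": return c["mtx"],R.from_euler("xyz",c["attitude"],degrees=True).as_matrix(),c["eye"]
    T=c["tool_from_camera"]; Rt=R.from_euler("xyz",s["ee_rot"],degrees=True).as_matrix()
    return c["mtx"],Rt@T[:3,:3],Rt@T[:3,3]+s["ee_pos"]
def plane(n,uv,z,s=None):
    K,Rc,e=pose(n,s); d=Rc@np.linalg.solve(K,[*uv,1.]); return e+d*(z-e[2])/d[2]
def project(n,p,s=None):
    K,Rc,e=pose(n,s); q=K@(Rc.T@(np.asarray(p,float)-e)); return q[:2]/q[2]
E
python3 - <<'E'
from h import *
im=cv2.imread("pics/top0.png")[150:275,190:360]
im=cv2.convertScaleAbs(im,alpha=1.6)
cv2.imwrite("pics/c0.png",cv2.resize(im,None,fx=4.7,fy=4.7,interpolation=cv2.INTER_CUBIC))
E
```

```text
(no output)
```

View pics/c0.png

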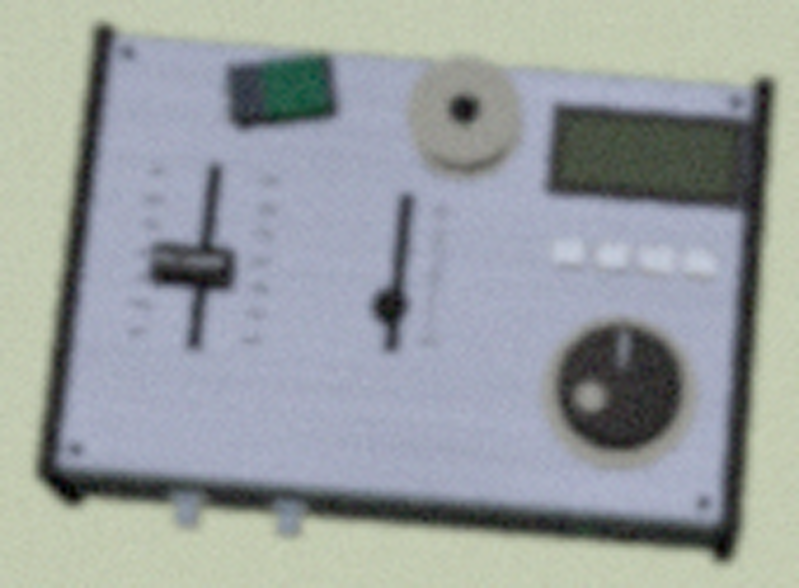

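The crop shows the panel's screws at (127,50), (737,101), (75,449) and (704,502). The slot ends are at (216,165) and (193,348), and the cap's top is centred near (194,260). The fader's ball is at (388,304).

Run:
```python
from h import *
f=lambda u,v,z: plane("top",((u+.5)/4.7-.5+190,(v+.5)/4.7-.5+150),z)
P=[f(*p,70) for p in[(127,50),(737,101),(75,449),(704,502)]]
c=np.mean(P,0); print(np.round(P,1),c)
for a,b in((0,2),(1,3)):
    d=P[a]-P[b]; print("x yaw",np.degrees(np.arctan2(d[1],d[0])),np.linalg.norm(d))
for a,b in((0,1),(2,3)):
    d=P[a]-P[b]; print("y yaw",np.degrees(np.arctan2(-d[0],d[1])),np.linalg.norm(d))
s1,s0=f(216,165,70),f(193,348,70); d=s1-s0; print("slot",s1,s0,np.degrees(np.arctan2(d[1],d[0])),np.linalg.norm(d))
cap=f(194,258,107.5); print("cap",cap,"ball",f(388,304,96)); u=d/np.linalg.norm(d)
print("cap along from slot middle",(cap-(s0+s1)/2)@u)
```

```text
[[694.9 219.8  70. ]
 [669.  -49.5  70. ]
 [514.9 237.   70. ]
 [489.8 -32.   70. ]] [592.14825407  93.82170813  70.        ]
x yaw -5.4505360219114865 180.8802629411451
x yaw -5.583026950567753 180.10939574652258
y yaw -5.4910496467423355 270.59924827607364
y yaw -5.327537691253127 270.18331806475794
slot [641.45870241 179.28446709  70.        ] [559.00141214 187.45504816  70.        ] -5.658888627549353 82.86110736199848
cap [588.80397367 182.47059101 107.5       ] ball [571.17746184 101.48922115  96.        ]
cap along from slot middle -11.281736489797579
```

>>> apply_moves --pt "0.036 -0.027 0 0.1 -1" --pt "0.072 -0.055 0 0.2 -1" --pt "0.108 -0.082 0 0.3 -1" --pt "0.144 -0.11 0 0.4 -1" --pt "0.18 -0.137 0 0.498 -1" --grip_force 20

```text
time_s: 0.6
ee_pos: [337.6, -330.5, 177.3]
ee_rot: [-180.0, 0.0, -5.7]
force: [0.6, 0.7, -0.2]
gripper_width: 54.2
gripper_force: 0.0
```

>>> apply_moves --pt "0.016 -0.036 0 0 -1" --pt "0.032 -0.072 0 0 -1" --pt "0.048 -0.108 0 0 -1" --pt "0.064 -0.144 0 0 -1" --pt "0.08 -0.18 0 0 -1"

```text
time_s: 1.1
ee_pos: [434.3, -159.2, 177.3]
ee_rot: [180.0, 0.0, -5.5]
force: [1.3, -0.1, -0.4]
gripper_width: 14.2
gripper_force: 0.0
```

>>> apply_moves --pt "0.016 -0.036 0 0 -1" --pt "0.032 -0.072 0 0 -1" --pt "0.048 -0.108 0 0 -1" --pt "0.064 -0.144 0 0 -1" --pt "0.08 -0.18 0 0 -1"

```text
time_s: 1.6
ee_pos: [531.1, 12.3, 177.2]
ee_rot: [180.0, 0.0, -5.4]
force: [0.6, 0.2, 1.3]
gripper_width: 0.6
gripper_force: 0.0
```

>>> apply_moves --pt "0.016 -0.036 0 0 -1" --pt "0.032 -0.072 0 0 -1" --pt "0.048 -0.108 0 0 -1" --pt "0.064 -0.144 0 0 -1" --pt "0.078 -0.177 0 0 -1"

```text
time_s: 2.1
ee_pos: [625.7, 181.2, 176.8]
ee_rot: [180.0, 0.0, -5.4]
force: [-0.0, 0.3, -1.1]
gripper_width: 0.7
gripper_force: 0.0
```

Run:
```python
from h import *
s=env.state(); im=cams.grab_frame("wrist"); np.save("s1.npy",s,allow_pickle=True)
cv2.imwrite("pics/w1.png",cv2.convertScaleAbs(im,alpha=1.4))
print(s["ee_pos"],s["ee_rot"],s["qpos"],s["gripper_width"],s["force"],s["time_s"])
```

```text
[625.69117169 181.21555926 176.83366882] [ 1.79975805e+02  4.96858804e-02 -5.42649487e+00] [ 1.51437243e+01  2.53544040e+01  7.87703308e+01 -5.35594739e-03
  7.59302843e+01  1.10571513e+02] 0.6605798570096941 [-0.03846307  0.27032879 -1.1305391 ] 2.1
```

View pics/w1.png

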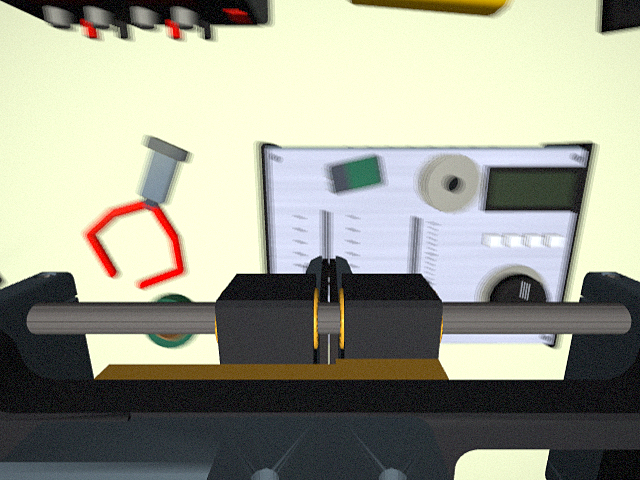

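The wrist view shows the closed fingertips at about (328,262). They are lined up with the slot's column (about 325), whose far end is at (325,211). The panel's far screws are near (275,156) and (577,156).

Run:
```python
from h import *
s=np.load("s1.npy",allow_pickle=True).item()
for p in((275,156),(577,156),(325,211)): print(plane("wrist",p,70,s))
u=np.array([.9954,-.0958,0]);v=np.array([.0958,.9954,0])
m=np.array([600.5,183.4,70]); print("tip rel",(s["ee_pos"]-m)@u,(s["ee_pos"]-m)@v)
print("proj slot far end",project("wrist",m+41.4*u,s), "cap", project("wrist",m-11.5*u+[0,0,37],s))
```

```text
[697.57596918 221.16275915  70.        ]
[671.76928995 -49.23487701  70.        ]
[643.56791569 181.27838131  70.        ]
tip rel 25.284561719826822 0.2389219366679236
proj slot far end [327.15202075 212.76833851] cap [327.02175365 280.13667592]
```

>>> apply_moves --pt "0 0 0.035 0 -1" --pt "0 0 0.07 0 -1" --pt "0 0 0.085 0 -1" --pt "0 0 0.092 0 -1" --pt "0 0 0.092 0 -1"

```text
time_s: 2.65
ee_pos: [624.6, 179.2, 84.5]
ee_rot: [180.0, 0.1, -5.5]
force: [-0.8, 0.6, -0.9]
gripper_width: 0.8
gripper_force: 0.0
```

>>> apply_moves --pt "-0.002 0 0 0 -1" --pt "-0.004 0 0 0 -1" --pt "-0.006 0 0 0 -1" --pt "-0.008 0 0 0 -1" --pt "-0.008 0 0 0 -1"

```text
time_s: 3.15
ee_pos: [617.1, 180.4, 86.0]
ee_rot: [-180.0, -0.0, -5.4]
force: [0.3, -0.5, -1.0]
gripper_width: 0.3
gripper_force: 0.0
```

>>> apply_moves --pt "-0.003 0 0 0 -1" --pt "-0.006 0 0 0 -1" --pt "-0.009 0 0 0 -1" --pt "-0.011 0 0 0 -1" --pt "-0.011 0 0 0 -1"

```text
time_s: 3.65
ee_pos: [606.0, 181.4, 85.6]
ee_rot: [180.0, 0.0, -5.4]
force: [0.4, -0.2, 0.2]
gripper_width: 0.4
gripper_force: 0.0
```

>>> apply_moves --pt "-0.001 0 0 0 -1" --pt "-0.002 0 0 0 -1" --pt "-0.003 0 0 0 -1" --pt "-0.004 0 0 0 -1" --pt "-0.004 0 0 0 -1"

```text
time_s: 4.15
ee_pos: [602.2, 181.7, 85.5]
ee_rot: [180.0, 0.0, -5.5]
force: [0.6, -0.3, -0.6]
gripper_width: 0.6
gripper_force: 0.0
```

>>> apply_moves --pt "-0.001 0 0 0 -1" --pt "-0.002 0 0 0 -1" --pt "-0.003 0 0 0 -1" --pt "-0.004 0 0 0 -1" --pt "-0.004 0 0 0 -1"

```text
time_s: 4.65
ee_pos: [598.2, 182.1, 85.5]
ee_rot: [180.0, 0.0, -5.5]
force: [0.2, -0.2, 0.2]
gripper_width: 0.5
gripper_force: 0.0
```

>>> apply_moves --pt "-0.001 0 0 0 -1" --pt "-0.002 0 0 0 -1" --pt "-0.002 0 0 0 -1"

```text
time_s: 4.95
ee_pos: [596.2, 182.3, 85.5]
ee_rot: [180.0, 0.0, -5.5]
force: [-0.6, -0.5, -0.2]
gripper_width: 0.3
gripper_force: 0.0
```

>>> apply_moves --pt "-0.001 0 0 0 -1" --pt "-0.002 0 0 0 -1" --pt "-0.002 0 0 0 -1"

```text
time_s: 5.25
ee_pos: [594.3, 182.5, 85.5]
ee_rot: [180.0, 0.0, -5.5]
force: [-1.2, 0.3, -1.3]
gripper_width: -0.0
gripper_force: 0.0
```

>>> apply_moves --pt "-0.001 0 0 0 -1" --pt "-0.002 0 0 0 -1" --pt "-0.002 0 0 0 -1"

```text
time_s: 5.55
ee_pos: [592.3, 182.7, 85.5]
ee_rot: [180.0, 0.0, -5.5]
force: [-0.5, -0.7, 0.2]
gripper_width: 0.4
gripper_force: 0.0
```

Run:
```python
from h import *
im=cams.grab_frame("scene"); s=env.state(); print(s["ee_pos"],s["force"],s["time_s"])
p=project("scene",s["ee_pos"]).astype(int); print(p)
im=im[p[1]-60:p[1]+60,p[0]-80:p[0]+80]
cv2.imwrite("pics/s1.png",cv2.resize(cv2.convertScaleAbs(im,alpha=1.6),None,fx=5,fy=5,interpolation=cv2.INTER_CUBIC))
```

```text
[592.37602911 182.68358195  85.55248114] [0.08485507 0.67804912 0.52272   ] 5.6
[422 264]
```

View pics/s1.png

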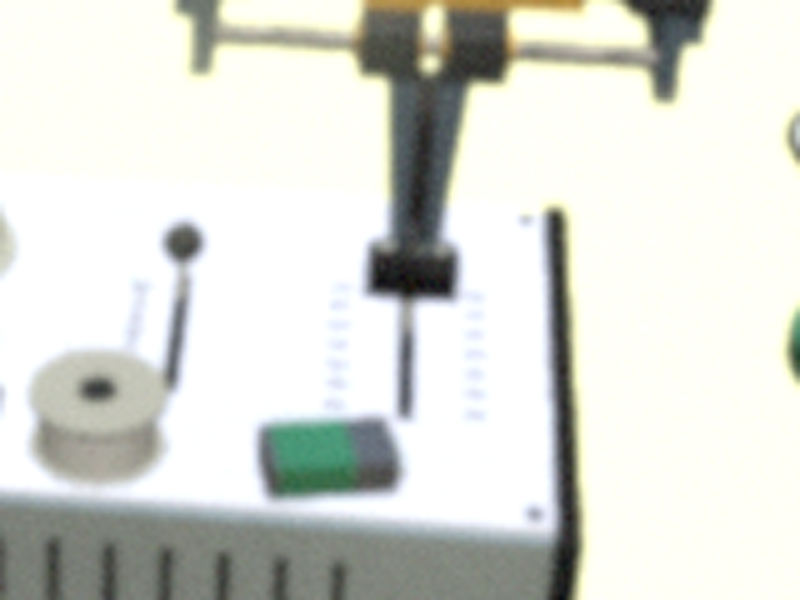

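The scene camera, looking from the rear, shows the black cap at crop (412,270) covering the fingertips. The stem's foot is near (406,310) and the slot's far end is at (405,415). I'll work out which side of the cap the fingers are on.

Run:
```python
from h import *
s=env.state(); p=project("scene",s["ee_pos"]).astype(int)
f=lambda u,v,z: plane("scene",((u+.5)/5-.5+p[0]-80,(v+.5)/5-.5+p[1]-60),z)
u=np.array([.9954,-.0958,0]);v=np.array([.0958,.9954,0]); m=np.array([600.5,183.4,70])
for n,a in(("slot far",(405,415,70)),("cap far top edge",(413,257,107.5)),("cap far bottom edge",(413,297,89)),("cap top back edge?",(413,243,107.5)),("ball",(183,242,96)),("screw",(534,514,70))):
    q=f(*a)-m; print(n,np.round([q@u,q@v],1))
for x in(-36,-24,-12,0):
  q=project("scene",m+x*u+[0,0,37.5]); print(x,(q-p+[80,60])*5)
```

```text
slot far [38.8 -0.2]
cap far top edge [-6.7 -0.7]
cap far bottom edge [-7.5  0.6]
cap top back edge? [-15.7  -0.8]
ball [-22.7 -85.7]
screw [88.4 44.7]
-36 [414.20179865 210.24927226]
-24 [413.68330697 228.41168003]
-12 [413.1552099  246.91055796]
0 [412.61723802 265.75534348]
```

Run:
```python
from h import *
fr=[cams.grab_frame("scene").astype(float) for _ in range(4)]; s=env.state()
p=project("scene",s["ee_pos"]); print(p)
for z in(85.5,107.5,130): print(z,project("scene",[*s["ee_pos"][:2],z]),project("wrist",[*s["ee_pos"][:2],z],s))
im=np.mean(fr,0).astype(np.uint8)[215:275,400:450]; im=cv2.convertScaleAbs(im,alpha=2)
w=cams.grab_frame("wrist")[180:330,230:430]; w=cv2.convertScaleAbs(w,alpha=2)
a=cv2.resize(im,(400,480),interpolation=cv2.INTER_CUBIC); b=cv2.resize(w,(400,300),interpolation=cv2.INTER_CUBIC)
o=np.zeros((480,800,3),np.uint8); o[:,:400]=a; o[:300,400:]=b
cv2.imwrite("pics/s2.png",o)
```

```text
[422.94760639 264.30136777]
85.5 [422.94558303 264.32502669] [326.24916861 265.97784788]
107.5 [423.77828172 254.58837405] [326.01481264 278.19372595]
130 [424.65031748 244.39175748] [325.71622332 293.75778765]
```

View pics/s2.png

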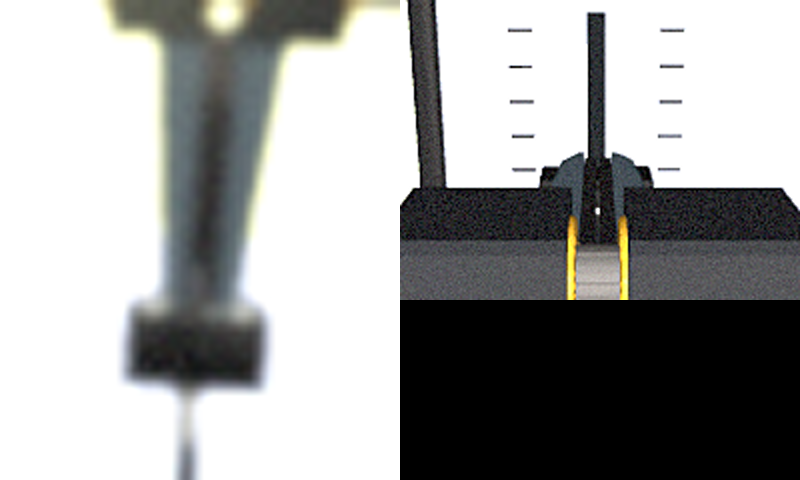

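The two views disagree about how low the fingertips really are. I'll back off clear of the cap and check the tip height.

>>> apply_moves --pt "0.01 0 0 0 -1" --pt "0.02 0 0 0 -1" --pt "0.03 0 0 0 -1" --pt "0.036 0 0 0 -1" --pt "0.036 0 0 0 -1"

```text
time_s: 6.35
ee_pos: [629.4, 179.0, 85.2]
ee_rot: [180.0, -0.0, -5.5]
force: [-0.2, -0.6, -0.1]
gripper_width: 0.5
gripper_force: 0.0
```

Run:
```python
from h import *
s=env.state(); fr=[cams.grab_frame("scene").astype(float) for _ in range(4)]
print(s["ee_pos"],s["force"])
x,y=s["ee_pos"][:2]
for z in(85.5,107.5,130): print(z,(project("scene",[x,y,z])-[390,200]+.5)*8)
im=np.mean(fr,0).astype(np.uint8)[200:275,390:450]; im=cv2.convertScaleAbs(im,alpha=1.3)
cv2.imwrite("pics/s3.png",cv2.resize(im,None,fx=8,fy=8,interpolation=cv2.INTER_CUBIC))
```

```text
[629.37418025 179.03095107  85.18581918] [-0.19026077 -0.61040143 -0.14746229]
85.5 [264.00857368 615.39921524]
107.5 [270.82429293 536.36936546]
130 [277.96699223 453.54810583]
```

View pics/s3.png

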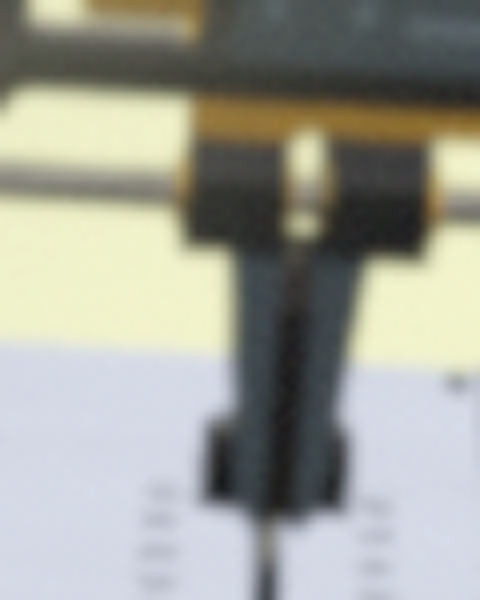

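The fingertips end at crop y≈515, with the cap just behind them at (275,465). The reported TCP should project to y≈615, so the real tips are roughly 25 mm higher than reported. I'll triangulate the front-bottom edge of the tips from both cameras.

Run:
```python
from h import *
s=env.state(); rows=[];b=[]
for n,uv in(("wrist",(327.5,256)),("scene",((283+.5)/8-.5+390,(515+.5)/8-.5+200))):
    K,Rc,e=pose(n,s); d=Rc@np.linalg.solve(K,[*uv,1.]); d/=np.linalg.norm(d); M=np.eye(3)-np.outer(d,d); rows.append(M); b.append(M@e)
q,r,*_=np.linalg.lstsq(np.vstack(rows),np.hstack(b),rcond=None)
print("front-bottom edge",q,"rel TCP",q-s["ee_pos"],r)
```

```text
front-bottom edge [647.21724993 177.77100304 126.36236846] rel TCP [19.37085036 -1.48909781 40.9656471 ] [3.30391544]
```

>>> apply_moves --pt "-0.002 0 0.004 0 -1" --pt "-0.004 0 0.008 0 -1" --pt "-0.005 0 0.012 0 -1" --pt "-0.005 0 0.016 0 -1" --pt "-0.005 0 0.016 0 -1"

```text
time_s: 7.05
ee_pos: [622.6, 179.6, 68.6]
ee_rot: [180.0, 0.1, -5.4]
force: [0.0, -0.1, 0.7]
gripper_width: 0.2
gripper_force: 0.0
```

>>> apply_moves --pt "0 0 0.003 0 -1" --pt "0 0 0.006 0 -1" --pt "0 0 0.009 0 -1" --pt "0 0 0.012 0 -1" --pt "0 0 0.012 0 -1"

```text
time_s: 7.55
ee_pos: [622.9, 179.6, 56.9]
ee_rot: [180.0, 0.1, -5.5]
force: [-0.0, -0.0, -0.2]
gripper_width: 0.3
gripper_force: 0.0
```

Run:
```python
from h import *
s=env.state(); fr=[cams.grab_frame("scene").astype(float) for _ in range(4)]
print(s["ee_pos"],s["force"],s["time_s"])
x,y=s["ee_pos"][:2]
for z in(s["ee_pos"][2],85.5,107.5,130): print(z,(project("scene",[x,y,z])-[390,205]+.5)*8)
im=np.mean(fr,0).astype(np.uint8)[205:280,390:450]; im=cv2.convertScaleAbs(im,alpha=1.3)
cv2.imwrite("pics/s4.png",cv2.resize(im,None,fx=8,fy=8,interpolation=cv2.INTER_CUBIC))
```

```text
[622.91826429 179.6068421   56.91582321] [-0.04261891 -0.0143377  -0.16154494] 7.55
56.915823207571044 [255.78148219 657.7449144 ]
85.5 [264.36039025 558.06957012]
107.5 [271.14526079 479.23852282]
130 [278.25473914 396.63597036]
```

View pics/s4.png

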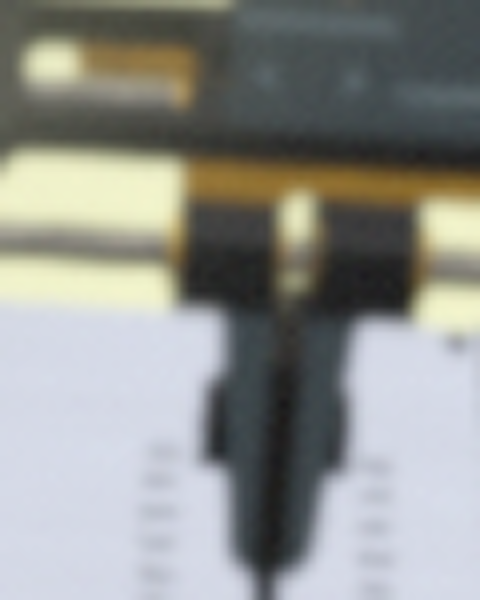

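The tips now end at crop y≈570, which puts them at z≈86-92. The cap at (275,420) is untouched behind them. I'll lower 6 mm more and then push towards the robot, feeling for force.

>>> apply_moves --pt "0 0 0.003 0 -1" --pt "0 0 0.006 0 -1" --pt "0 0 0.006 0 -1"

```text
time_s: 8.05
ee_pos: [622.8, 179.6, 50.9]
ee_rot: [180.0, 0.1, -5.5]
force: [-0.7, 0.7, 0.3]
gripper_width: 0.4
gripper_force: 0.0
```

>>> apply_moves --pt "-0.002 0 0 0 -1" --pt "-0.004 0 0 0 -1" --pt "-0.006 0 0 0 -1" --pt "-0.006 0 0 0 -1"

```text
time_s: 8.45
ee_pos: [617.0, 180.3, 51.7]
ee_rot: [180.0, 0.0, -5.4]
force: [-1.1, 0.3, -0.1]
gripper_width: 0.5
gripper_force: 0.0
```

>>> apply_moves --pt "-0.001 0 0 0 -1" --pt "-0.002 0 0 0 -1" --pt "-0.002 0 0 0 -1"

```text
time_s: 8.75
ee_pos: [615.2, 180.5, 51.6]
ee_rot: [180.0, -0.0, -5.4]
force: [0.6, -0.4, 0.7]
gripper_width: 0.6
gripper_force: 0.0
```

>>> apply_moves --pt "-0.001 0 0 0 -1" --pt "-0.002 0 0 0 -1" --pt "-0.002 0 0 0 -1"

```text
time_s: 9.05
ee_pos: [613.2, 180.7, 51.5]
ee_rot: [180.0, -0.0, -5.5]
force: [-0.2, 0.2, -0.4]
gripper_width: 0.3
gripper_force: 0.0
```

>>> apply_moves --pt "-0.001 0 0 0 -1" --pt "-0.002 0 0 0 -1" --pt "-0.002 0 0 0 -1"

```text
time_s: 9.35
ee_pos: [612.2, 180.8, 51.6]
ee_rot: [-180.0, -0.1, -5.5]
force: [3.4, -0.3, -0.9]
gripper_width: 0.7
gripper_force: 1.7
```

>>> apply_moves --pt "-0.001 0 0 0 -1" --pt "-0.002 0 0 0 -1" --pt "-0.002 0 0 0 -1"

```text
time_s: 9.65
ee_pos: [608.4, 181.1, 51.5]
ee_rot: [180.0, 0.1, -5.5]
force: [0.3, 0.6, -0.2]
gripper_width: 0.5
gripper_force: 0.4
```

>>> apply_moves --pt "-0.002 0 0 0 -1" --pt "-0.004 0 0 0 -1" --pt "-0.006 0 0 0 -1" --pt "-0.008 0 0 0 -1" --pt "-0.009 0 0 0 -1"

```text
time_s: 10.15
ee_pos: [600.9, 181.8, 51.5]
ee_rot: [180.0, -0.1, -5.4]
force: [3.3, -1.4, -2.0]
gripper_width: 0.0
gripper_force: 1.7
```

>>> apply_moves --pt "-0.001 0 0 0 -1" --pt "-0.002 0 0 0 -1" --pt "-0.003 0 0 0 -1" --pt "-0.004 0 0 0 -1" --pt "-0.004 0 0 0 -1"

```text
time_s: 10.65
ee_pos: [595.1, 182.4, 51.5]
ee_rot: [180.0, 0.1, -5.5]
force: [0.6, -0.0, 0.4]
gripper_width: 0.4
gripper_force: 0.0
```

>>> apply_moves --pt "-0.001 0 0 0 -1" --pt "-0.002 0 0 0 -1" --pt "-0.003 0 0 0 -1" --pt "-0.003 0 0 0 -1"

```text
time_s: 11.05
ee_pos: [593.1, 182.6, 51.5]
ee_rot: [180.0, 0.0, -5.5]
force: [0.2, -0.1, -0.4]
gripper_width: 0.6
gripper_force: 0.0
```

>>> apply_moves --pt "-0.001 0 0 0 -1" --pt "-0.002 0 0 0 -1" --pt "-0.002 0 0 0 -1"

```text
time_s: 11.35
ee_pos: [591.2, 182.8, 51.5]
ee_rot: [180.0, 0.0, -5.5]
force: [0.4, 0.2, 0.4]
gripper_width: 0.6
gripper_force: 0.0
```

>>> apply_moves --pt "-0.001 0 0 0 -1" --pt "-0.002 0 0 0 -1" --pt "-0.002 0 0 0 -1"

```text
time_s: 11.65
ee_pos: [589.4, 182.9, 51.5]
ee_rot: [180.0, -0.0, -5.5]
force: [-0.1, -0.9, 0.4]
gripper_width: 0.3
gripper_force: 0.0
```

Two clicks felt. Now on to the end stop in small steps.

>>> apply_moves --pt "-0.001 0 0 0 -1" --pt "-0.001 0 0 0 -1"

```text
time_s: 11.85
ee_pos: [589.1, 183.0, 51.6]
ee_rot: [-180.0, -0.1, -5.4]
force: [1.6, -0.4, -0.6]
gripper_width: 0.4
gripper_force: 1.1
```

>>> apply_moves --pt "-0.001 0 0 0 -1" --pt "-0.001 0 0 0 -1"

```text
time_s: 12.05
ee_pos: [588.3, 183.1, 51.6]
ee_rot: [-180.0, -0.1, -5.5]
force: [3.4, 0.1, -2.1]
gripper_width: 0.6
gripper_force: 2.0
```

>>> apply_moves --pt "-0.001 0 0 0 -1" --pt "-0.001 0 0 0 -1"

```text
time_s: 12.25
ee_pos: [588.4, 183.1, 51.7]
ee_rot: [-180.0, -0.2, -5.4]
force: [6.8, -0.8, -3.7]
gripper_width: 0.7
gripper_force: 3.2
```

>>> apply_moves --pt "-0.001 0 0 0 -1" --pt "-0.001 0 0 0 -1"

```text
time_s: 12.45
ee_pos: [588.4, 183.1, 51.7]
ee_rot: [-180.0, -0.3, -5.4]
force: [9.1, -1.3, -4.7]
gripper_width: 0.4
gripper_force: 4.2
```

>>> apply_moves --pt "-0.001 0 0 0 -1" --pt "-0.001 0 0 0 -1"

```text
time_s: 12.65
ee_pos: [588.4, 183.1, 51.8]
ee_rot: [-180.0, -0.5, -5.4]
force: [11.4, -2.0, -5.7]
gripper_width: 0.5
gripper_force: 5.2
```

The end stop is clear: force rises to 11 N with no motion. Next I back off, lift over the cap and go to its near side.

>>> apply_moves --pt "0.006 0 0 0 -1" --pt "0.012 0 0 0 -1" --pt "0.012 0 -0.02 0 -1" --pt "0.012 0 -0.045 0 -1" --pt "0.012 0 -0.06 0 -1"

```text
time_s: 13.15
ee_pos: [596.2, 182.6, 113.1]
ee_rot: [-180.0, 0.0, -5.5]
force: [0.7, -0.4, -0.0]
gripper_width: 0.3
gripper_force: 0.0
```

>>> apply_moves --pt "0 0 0 0 -1" --pt "-0.02 0 0 0 -1" --pt "-0.04 0 0 0 -1" --pt "-0.06 0 0 0 -1" --pt "-0.064 0 0 0 -1"

```text
time_s: 13.65
ee_pos: [529.5, 188.2, 110.4]
ee_rot: [179.9, 0.2, -5.4]
force: [-0.4, 0.4, 0.0]
gripper_width: 0.9
gripper_force: 0.0
```

Run:
```python
from h import *
s=env.state(); im=cams.grab_frame("wrist"); print(s["ee_pos"],s["force"],s["time_s"]); np.save("s5.npy",s,allow_pickle=True)
im=cv2.convertScaleAbs(im,alpha=1.3)[130:300,210:430]
cv2.imwrite("pics/w5.png",cv2.resize(im,None,fx=3.5,fy=3.5,interpolation=cv2.INTER_CUBIC))
m=np.array([600.5,183.4,70]);u=np.array([.9954,-.0958,0])
for L in(0,12,24): print(L,(project("wrist",m+(L-36+8)*u+[0,0,19],s)-[210,130]+.5)*3.5,(project("wrist",m+(L-36+8)*u+[0,0,37.5],s)-[210,130]+.5)*3.5)
```

```text
[529.53140954 188.16834142 110.37955032] [-0.40634095  0.36184524  0.01476747] 13.65
0 [398.34870584 228.83123784] [396.97431553 241.80071936]
12 [398.17470699 165.50362777] [396.765188   173.19472719]
24 [397.99595829 100.44729043] [396.54985143 102.55180632]
```

View pics/w5.png

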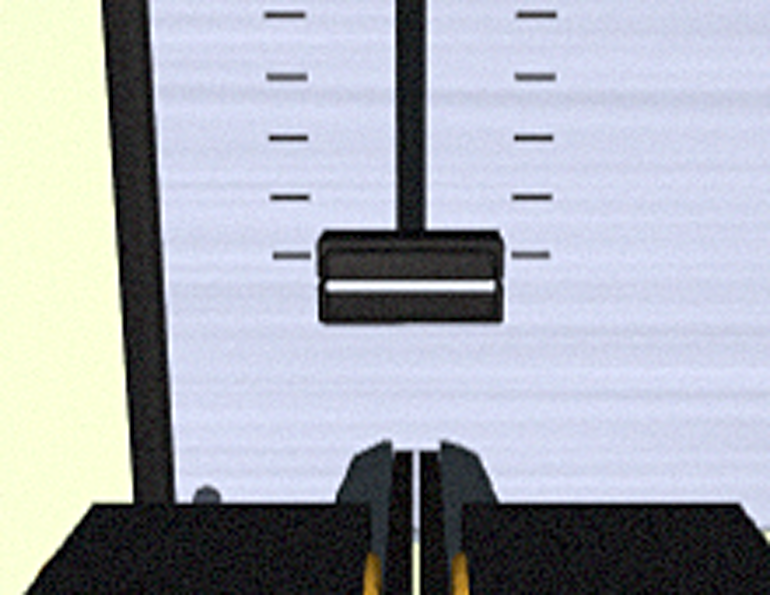

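The wrist view shows the cap at the home mark: its far edge is at y≈232 (229 predicted for level 0), the lowest marks are at y=255, and the fingers are at (416,450) on the near side. I'll descend and push away from the robot.

>>> apply_moves --pt "0 0 0.02 0 -1" --pt "0 0 0.04 0 -1" --pt "0 0 0.053 0 -1" --pt "0 0 0.059 0 -1" --pt "0 0 0.059 0 -1"

```text
time_s: 14.2
ee_pos: [532.6, 188.2, 51.6]
ee_rot: [180.0, 0.1, -5.5]
force: [0.7, -0.4, 0.4]
gripper_width: 0.5
gripper_force: 0.0
```

>>> apply_moves --pt "0.001 0 0 0 -1" --pt "0.002 0 0 0 -1" --pt "0.002 0 0 0 -1"

```text
time_s: 14.5
ee_pos: [535.5, 188.4, 53.3]
ee_rot: [-180.0, -0.1, -5.5]
force: [-1.0, -0.5, 0.3]
gripper_width: 0.5
gripper_force: 0.0
```

>>> apply_moves --pt "0.001 0 0 0 -1" --pt "0.002 0 0 0 -1" --pt "0.002 0 0 0 -1"

```text
time_s: 14.8
ee_pos: [536.9, 188.0, 52.7]
ee_rot: [-180.0, -0.0, -5.5]
force: [0.9, 0.5, 0.5]
gripper_width: 0.5
gripper_force: 0.0
```

>>> apply_moves --pt "0.001 0 0 0 -1" --pt "0.002 0 0 0 -1" --pt "0.002 0 0 0 -1"

```text
time_s: 15.1
ee_pos: [538.5, 187.8, 52.5]
ee_rot: [180.0, 0.0, -5.5]
force: [-0.5, 0.5, -0.0]
gripper_width: 0.7
gripper_force: 0.3
```

>>> apply_moves --pt "0.001 0 0 0 -1" --pt "0.002 0 0 0 -1" --pt "0.002 0 0 0 -1"

```text
time_s: 15.4
ee_pos: [540.1, 187.6, 52.5]
ee_rot: [180.0, 0.1, -5.5]
force: [-3.3, 0.9, 2.1]
gripper_width: 0.4
gripper_force: 1.6
```

>>> apply_moves --pt "0.001 0 0 0 -1" --pt "0.002 0 0 0 -1" --pt "0.002 0 0 0 -1"

```text
time_s: 15.7
ee_pos: [543.5, 187.3, 52.5]
ee_rot: [180.0, -0.1, -5.4]
force: [-0.9, 0.6, 0.3]
gripper_width: 0.6
gripper_force: 0.2
```

>>> apply_moves --pt "0.001 0 0 0 -1" --pt "0.002 0 0 0 -1" --pt "0.002 0 0 0 -1"

```text
time_s: 16.0
ee_pos: [545.4, 187.2, 52.6]
ee_rot: [-180.0, -0.1, -5.5]
force: [-1.2, -0.5, -0.3]
gripper_width: 0.6
gripper_force: 0.0
```

>>> apply_moves --pt "0.001 0 0 0 -1" --pt "0.002 0 0 0 -1" --pt "0.002 0 0 0 -1"

```text
time_s: 16.3
ee_pos: [546.9, 187.0, 52.5]
ee_rot: [180.0, -0.0, -5.5]
force: [-0.8, 0.1, -0.3]
gripper_width: 0.6
gripper_force: 0.0
```

>>> apply_moves --pt "0.001 0 0 0 -1" --pt "0.002 0 0 0 -1" --pt "0.002 0 0 0 -1"

```text
time_s: 16.6
ee_pos: [548.8, 186.8, 52.5]
ee_rot: [180.0, -0.0, -5.5]
force: [0.1, 0.0, -0.2]
gripper_width: 0.5
gripper_force: 0.0
```

>>> apply_moves --pt "0.001 0 0 0 -1" --pt "0.002 0 0 0 -1" --pt "0.003 0 0 0 -1" --pt "0.003 0 0 0 -1"

```text
time_s: 17.0
ee_pos: [550.8, 186.6, 52.6]
ee_rot: [180.0, 0.1, -5.5]
force: [-3.7, 0.7, 2.6]
gripper_width: 0.4
gripper_force: 1.6
```

>>> apply_moves --pt "0.001 0 0 0 -1" --pt "0.002 0 0 0 -1" --pt "0.002 0 0 0 -1"

```text
time_s: 17.3
ee_pos: [553.9, 186.3, 52.5]
ee_rot: [180.0, -0.0, -5.4]
force: [-1.1, -0.3, 1.2]
gripper_width: 0.6
gripper_force: 0.9
```

>>> apply_moves --pt "0.001 0 0 0 -1" --pt "0.002 0 0 0 -1" --pt "0.002 0 0 0 -1"

```text
time_s: 17.6
ee_pos: [556.6, 186.1, 52.5]
ee_rot: [-180.0, -0.1, -5.5]
force: [-0.6, 0.4, 0.5]
gripper_width: 0.6
gripper_force: 0.0
```

>>> apply_moves --pt "0.001 0 0 0 -1" --pt "0.002 0 0 0 -1" --pt "0.002 0 0 0 -1"

```text
time_s: 17.9
ee_pos: [558.0, 186.0, 52.5]
ee_rot: [-180.0, -0.0, -5.5]
force: [-0.3, -0.3, -0.0]
gripper_width: 0.5
gripper_force: 0.0
```

>>> apply_moves --pt "0.001 0 0 0 -1" --pt "0.002 0 0 0 -1" --pt "0.002 0 0 0 -1"

```text
time_s: 18.2
ee_pos: [559.8, 185.8, 52.5]
ee_rot: [180.0, -0.0, -5.5]
force: [0.1, 0.3, 0.1]
gripper_width: 0.6
gripper_force: 0.0
```

>>> apply_moves --pt "0.001 0 0 0 -1" --pt "0.002 0 0 0 -1" --pt "0.003 0 0 0 -1" --pt "0.003 0 0 0 -1"

```text
time_s: 18.6
ee_pos: [562.4, 185.5, 52.5]
ee_rot: [180.0, 0.0, -5.5]
force: [1.0, 0.2, 0.7]
gripper_width: 0.7
gripper_force: 0.3
```

>>> apply_moves --pt "0.001 0 0 0 -1" --pt "0.002 0 0 0 -1" --pt "0.002 0 0 0 -1"

```text
time_s: 18.9
ee_pos: [564.0, 185.4, 52.5]
ee_rot: [180.0, 0.1, -5.5]
force: [-3.4, 0.5, 0.4]
gripper_width: 0.5
gripper_force: 1.6
```

>>> apply_moves --pt "0.001 0 0 0 -1" --pt "0.002 0 0 0 -1" --pt "0.002 0 0 0 -1"

```text
time_s: 19.2
ee_pos: [567.5, 185.1, 52.5]
ee_rot: [-180.0, -0.1, -5.4]
force: [-0.5, 0.1, 1.1]
gripper_width: 0.8
gripper_force: 0.2
```

>>> apply_moves --pt "0.001 0 0 0 -1" --pt "0.002 0 0 0 -1" --pt "0.002 0 0 0 -1"

```text
time_s: 19.5
ee_pos: [569.3, 184.9, 52.5]
ee_rot: [-180.0, -0.1, -5.5]
force: [-0.1, 0.0, -0.2]
gripper_width: 0.3
gripper_force: 0.0
```

>>> apply_moves --pt "0.001 0 0 0 -1" --pt "0.002 0 0 0 -1" --pt "0.002 0 0 0 -1"

```text
time_s: 19.8
ee_pos: [570.8, 184.7, 52.5]
ee_rot: [180.0, -0.0, -5.5]
force: [0.1, -0.2, 0.3]
gripper_width: 0.2
gripper_force: 0.0
```

Run:
```python
from h import *
s=env.state(); im=cams.grab_frame("wrist"); print(s["ee_pos"],s["force"],s["time_s"])
im=cv2.convertScaleAbs(im,alpha=1.3)[130:300,210:430]
cv2.imwrite("pics/w6.png",cv2.resize(im,None,fx=3.5,fy=3.5,interpolation=cv2.INTER_CUBIC))
m=np.array([600.5,183.4,70]);u=np.array([.9954,-.0958,0])
for L in(24,30,36,48): print(L,(project("wrist",m+(L-36+8)*u+[0,0,19],s)-[210,130]+.5)*3.5,(project("wrist",m+(L-36+8)*u+[0,0,37.5],s)-[210,130]+.5)*3.5)
```

```text
[570.81972564 184.73321081  52.54750448] [ 0.12859589 -0.20170826  0.30690782] 19.8
24 [396.6841433  392.99480358] [394.47644887 428.02713743]
30 [396.5289901  353.68136582] [394.28274213 384.56732838]
36 [396.37117937 313.69454916] [394.08533599 340.277524  ]
48 [396.04730742 231.63036945] [393.67899329 249.11097004]
```

View pics/w6.png

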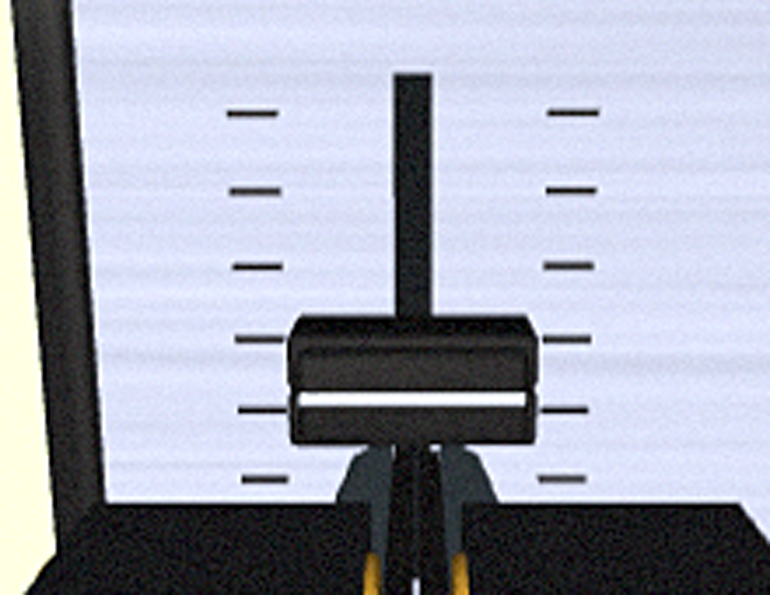

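The cap's far-bottom edge is at y≈317 (314 predicted for level 36) and sits against the fourth mark from the far end (y≈339), so this is the third notch. I'll retreat.

>>> apply_moves --pt "-0.006 0 0 0 -1" --pt "-0.012 0 0 0 -1" --pt "-0.015 0 -0.02 0 -1" --pt "-0.015 0 -0.06 0 -1" --pt "-0.015 0 -0.1 0 -1"

```text
time_s: 20.35
ee_pos: [554.1, 186.1, 153.0]
ee_rot: [179.9, 0.1, -5.4]
force: [1.8, -0.0, -0.1]
gripper_width: 0.3
gripper_force: 0.0
```

>>> apply_moves --pt "-0.02 0 0 0 -1" --pt "-0.05 0 0 0 -1" --pt "-0.06 0 0 0 -1" --pt "-0.06 0 0 0 -1" --pt "-0.06 0 0 0 -1"

```text
time_s: 20.85
ee_pos: [496.5, 192.1, 152.6]
ee_rot: [-180.0, -0.1, -5.4]
force: [-0.1, -0.2, -1.0]
gripper_width: 0.4
gripper_force: 0.0
```

Run:
```python
from workcell import env
s=env.state(); print(s["ee_pos"],s["force"],s["time_s"]); print(env.job_done())
```

```text
[496.51938732 192.05012028 152.63626161] [-0.07183033 -0.15007385 -1.02553286] 20.85
the job is handed in; nothing more can be done
None
```

I pushed the level lever home to its end stop, then three clicks away; it rests in the third notch (36 mm), checked by camera before the fingers backed off, and the job was handed in at 20.9 s.

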